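Test whether the game box lid holds its angle, then snap it shut

ROBOT

A 6-joint arm with a two-finger parallel gripper is mounted at the origin on the work surface. World frame = base frame: x ahead of the robot, y to its left, z up, the work surface at z = 0. Lengths are in m, angles in rad, forces in N, time in s.
With the tool pointing down it reaches from about 0.325 to 0.875 m from the base axis. Payload 4.4 kg.
Tool frame: the origin (TCP) lies midway between the tips of the shut fingers; the grasp point (between the pads) lies 19 mm behind it; z points along the fingers, y is the direction in which the jaws open and shut (so a half turn about z gives the same grasp; the last joint's range is limited). The gripper opens to 85 mm and grips with 20 to 120 N. Pads are 22 mm wide; open, the fingers measure 114 mm over their backs; the gripper's body (76 mm by 85 mm) begins 54 mm behind the grasp point. The pads swing forward as they close: fully open they stand 13 mm farther back than shut.
Start: joints at [-1.292, 0.207, 1.542, -0, 1.393, -0.15], TCP at [0.24, -0.523, 0.202] pointing down, gripper open.
Joint ranges: [-2.73, 2.73], [-0.86, 2.22], [0.23, 2.46], [-1.11, 4.25], [0.08, 2.63], [-2.82, 2.82]. Speed limits (rad/s): [2.79, 2.79, 3.14, 3.14, 3.14, 3.14].

INTERFACE

Orientations are given as a rotation vector (axis times angle).
In Python, from bench import bot gives the robot as it stands.
- The arm moves only by the shell command python3 -m crank 'ROWS' [OPENING] [FORCE]. ROWS is JSON, a list that holds one entry, the list of rows, each a list of 4 numbers: the shift along the world's x, y, z in m, then the turn about the world's z in rad. A call has exactly 8 rows; each row shifts and turns the commanded pose from where the row before left it; what a row does not reach is not made up. A row lasts 1/10 s, in which the tool goes at most 50 mm and 8.59 degrees, less where a joint would pass 70% of its speed; a pose out of reach is approached as far as the arm can. A call with a gripper value outside its range is refused whole. OPENING is the closure, from -1 (fully open) to 1 (shut), set as the call begins (- or left out, the last holds). The fingers move at their own pace and stop on an object; FORCE is the grip in N (left out, the last holds). Time passes only in rows, so rows that do not move let the fingers close, or fill a call up. It gives the time, the measured TCP pose, the force and the opening at its end, in the units of the state.
- bot.state(): the state, without advancing time (a new reading comes with each control period).
- bot.get_image(name): name is "scene" or "top"; returns a dict with "frame" (400x640x3 uint8, red, green, blue), "fx", "fy", "cx", "cy" (pixels), "R" (3x3) and "t" (3): a world point X has camera coordinates R X + t. Camera axes: x right, y down, z forward; pixel columns grow to the right and rows downward; lengths in m; the calibration is good to about 2 mm. A picture is of the moment at which its call begins. There is no depth.
- bot.hand_in(): hands the job in, once; it reports no verdict.
The state is a dict: "t": time; "joints": joint angles; "qvel": joint speeds; "effort": joint torques, N m; "eef_pos": TCP position; "ee_rot": TCP orientation; "force": force on the tool from outside, world axes, zero at the start; "wrist_torque": the same for the moment, N m; "opening": opening from 0.0 (shut) to 1.0 (fully open).
Only numpy, scipy, OpenCV 4.12 (cv2) and the standard library are available. Lean on these libraries where they do the work, as an engineer would, in place of code of your own. Each camera call takes 0.05 s, during which the arm holds its last target.

TASK

Find out whether the hinge of the blue game box still holds: raise the lid by its front tab to about half open (45 degrees) and ease your support down from under it. If the lid stays up, let go of it completely for a second and then bring it down; if it sinks, let it settle down on a finger under the tab with nothing touching its top; either way it must not drop. Then press the front edge down with no more force than it needs until the catch snaps and the lid is fully shut, and leave the bowl, trivet and tin undisturbed.

Things in the scene. Friction and masses are not known exactly. Their poses are not given: they have to be found in the camera images.
- game_box: Blue plastic tub, 200 deep (x) x 280 wide (y) x 90 mm high, walls 4 mm, fixed on the table. Origin: centre of its underside; x points from its front (the side with the lid's pull tab, turned to the robot's right, give or take 25 degrees) to its hinge side, y along the hinge, z up. Dice, draughts and cards lie in its tray, out of the way.
- lid (a joint): Angle of the navy lid about the hinge on the box's rear top rim, rad: 0 = fully shut, snapped in; about 0.014 = lying on the catch, not snapped in, front edge 3 mm proud (the start); 0.79 = half open; 1.75 = end stop. Dry friction and slight damping: a light lid stays at half open, a heavy one sinks and falls fast if dropped; one that holds at half open may sink slowly lower down.
- lid_hinge (a point): Middle of the hinge axis, 91 mm above the table, 104 mm behind the box's centre (box x); the axis runs along the box's y.
- tab_edge (a point): Middle of the lower front edge of the lid's pull tab, 234 mm from the hinge axis: at angle a it lies 234 cos a in front of the axis and 234 sin a above it. The tab is a flat ledge 70 mm wide, 6 mm thick, at the middle of the lid's front, level with its top; it stands 25 mm out from the lid and is open from below, so that a finger fits under it.
- lid_press (a point): Point on the lid's top where the front edge is pressed to snap the catch: middle line, 41 mm behind the tab's edge, 193 mm from the hinge axis; 97 mm above the table when fully shut, 99.7 mm when lying on the catch. Snapping takes 12 to 18 N there; pushing or squeezing any part of the lid with more than 25 N is too much.
- lid_shell: The whole moving lid (rim, underside of the tab, and the top that it carries), 0.2 to 0.5 kg, which is not told. Origin on the hinge axis, axes as the box's when shut. In the air, 5 N at the tab is enough to move it up or down.
- lid_top: Top of the lid: flat navy panel 208 deep x 294 wide x 4 mm and the ribbed upper face of the tab. Origin on the hinge axis; its upper face lies 6 mm above the origin. A finger pushing the lid down touches this part, a finger under the tab does not.
- bowl: Red ceramic bowl, loose, 130 mm across and 55 mm high, standing behind the box's hinge side, bystander. Origin: centre of its underside.
- trivet: Flat hexagonal teal silicone trivet, loose, 150 mm across flats and 10 mm thick, on the table before the box's front, bystander. Origin: centre of its underside.
- dice_tin: Round tin holding dice cups, loose, 100 mm across, 102 mm high over the cups, standing behind the box's hinge side, bystander. Origin: centre of its underside.

How it is judged:
On the way, in this order (a step that is already met when the one before it is completed fails the run):
1. the lid has been raised to about half open (33 to 56 degrees) (value of joint lid between 0.58 and 0.98 rad), for 0.1 s.
2. the hold was tested: either the lid stood still at about half open with nothing touching it, or it was sinking of its own weight with nothing touching its top, for 0.4 s (((value of joint lid between 0.58 and 0.98 rad and velocity of joint lid between -0.03 and 0.03 rad/s and contact force between anything else and lid_shell below 0.1 N) or (value of joint lid below 0.95 rad and velocity of joint lid below -0.03 rad/s and contact force between anything else and lid_top below 0.1 N))), for 0.4 s.
At the end, for the whole second after the job is handed in: The lid is fully shut and snapped in (within 0.0075 rad, 1.5 mm at the front edge), at rest and no longer touched; bowl, trivet and tin stand within 20 mm of where they were (value of joint lid below 0.0075 rad and velocity of joint lid between -0.05 and 0.05 rad/s and distance of each of bowl, trivet, dice_tin from where it was at the start of the episode below 0.02 m).
It fails at once if the lid is dropped: it falls faster than 1.3 rad/s (0.3 m/s at the tab) (velocity of joint lid below -1.3 rad/s and value of joint lid above 0.06 rad).
It fails at once if more than 25 N between the robot and the lid (contact force between any of the fingers, the arm and lid_shell above 25 N).
It fails at once if bowl, trivet or tin pushed more than 20 mm (distance of any of bowl, trivet, dice_tin from where it was at the start of the episode above 0.02 m).
It also fails if it takes over 62 s, if anything falls off the work surface, if the arm or the gripper's body presses on something with over 40 N, if the wrist force passes 120 N, or if a joint passes its speed limit or range.

## Working session

There is one attempt and no reset: what is moved stays moved. The work goes in short steps, Python scripts to look and compute and a shell command to move; the robot and the scene stay as the last step left them, time stands still between calls to the robot, and variables do not carry over. Pictures are saved under pics/ and viewed, and the job is handed in when it is done.

```bash
mkdir -p pics; ls; python3 - <<'E'
from bench import bot
import cv2,numpy as np
for n in("scene","top"):
    d=bot.get_image(n); cv2.imwrite(f"pics/{n}0.png",d["frame"][:,:,::-1]); print(n,d["fx"],d["cx"],d["cy"],np.round(d["R"],3).tolist(),np.round(d["t"],3))
print(bot.state())
E
```

```text
pics
scene 433.7824474565612 315.6692543947696 200.62712111520142 [[-0.694, 0.72, -0.011], [0.551, 0.521, -0.652], [-0.464, -0.459, -0.758]] [ 0.384 -0.285  1.222]
top 375.27546874741563 316.05993029119963 201.45107886955137 [[0.027, -1.0, 0.006], [-0.998, -0.027, -0.064], [0.064, -0.005, -0.998]] [0.043 0.584 0.995]
{'t': 0.1, 'joints': array([-1.29150591e+00,  2.07342860e-01,  1.54284800e+00, -2.31179887e-06,
        1.39353844e+00, -1.50479548e-01]), 'qvel': array([-1.57017306e-03, -2.17052214e-03, -3.25477981e-03, -7.85316872e-05,
        2.50593943e-04, -8.52722896e-04]), 'effort': array([-6.12330005e-04, -3.84088719e+01, -2.92548144e+01, -2.67213682e-04,
        4.82811593e-03, -1.11634512e-05]), 'eef_pos': array([ 0.23936455, -0.52195875,  0.20071988]), 'ee_rot': array([-3.06725576e+00, -6.69443691e-01,  2.19427497e-04]), 'force': array([-0.65473572, -0.02134777, -0.0622822 ]), 'wrist_torque': array([-0.03008816,  0.03202776,  0.0005994 ]), 'opening': 1.0072027963970167}
```

View pics/scene0.png

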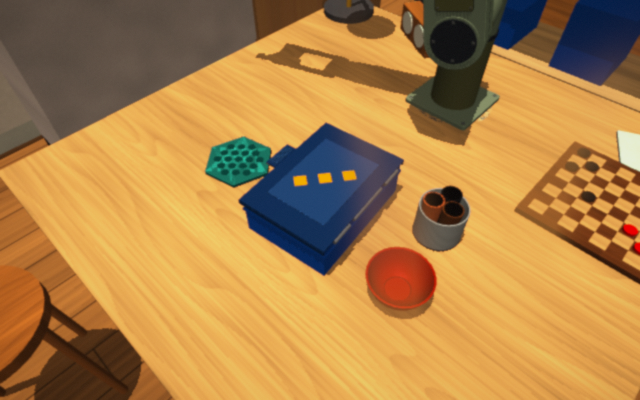

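View pics/top0.png

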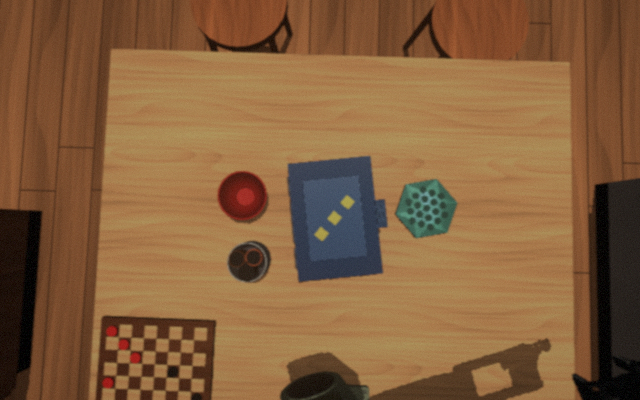

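The scene picture shows the shut box with its tab at about (283,157), and the trivet before it. In the top view the lid spans columns 288–383 and rows 156–282. The tab is at (381,213), the trivet at (427,209), the bowl at (243,196) and the tin at (249,262).

```bash
cat > h.py <<'E'
import cv2,numpy as np
from bench import bot
def ray(d,u,v,z):
    R=np.array(d["R"]);t=np.array(d["t"]);c=-R.T@t
    r=R.T@np.array([(u-d["cx"])/d["fx"],(v-d["cy"])/d["fy"],1.]);return c+r*(z-c[2])/r[2]
def proj(d,X):
    p=np.array(d["R"])@X+np.array(d["t"]);return np.array([d["fx"]*p[0]/p[2]+d["cx"],d["fy"]*p[1]/p[2]+d["cy"]])
def s():
    a=bot.state();print("t",round(a["t"],2),"pos",np.round(a["eef_pos"],4),"F",np.round(a["force"],2),"T",np.round(a["wrist_torque"],2),"op",round(a["opening"],2))
E
python3 - <<'E'
from h import *
d=bot.get_image("top");f=d["frame"];hsv=cv2.cvtColor(f,cv2.COLOR_RGB2HSV)
m=cv2.inRange(hsv,(100,60,30),(130,255,255));m[:140]=0;m[300:]=0;m[:,:270]=0;m[:,400:]=0
m=cv2.morphologyEx(m,cv2.MORPH_CLOSE,np.ones((15,15)))
body=cv2.morphologyEx(m,cv2.MORPH_OPEN,np.ones((41,41)))
c=max(cv2.findContours(m,0,2)[0],key=cv2.contourArea)
# full-res rect of body: edges by fitting
b=cv2.morphologyEx(m,cv2.MORPH_OPEN,cv2.getStructuringElement(cv2.MORPH_ELLIPSE,(45,45)))
cb=max(cv2.findContours(b,0,2)[0],key=cv2.contourArea)
W=np.array([ray(d,*p,0.098)[:2] for p in c[:,0].astype(float)],np.float32)
Wb=np.array([ray(d,*p,0.098)[:2] for p in cb[:,0].astype(float)],np.float32)
print("rect",cv2.minAreaRect(Wb)); P=cv2.boxPoints(cv2.minAreaRect(Wb));print(P)
r=cv2.minAreaRect(W);print(r)
tab=W[W[:,1]<Wb[:,1].min()-0.005];print("tab",tab.min(0),tab.max(0))
for n,lo,hi,z in(("trivet",(75,80,40),(95,255,255),.01),):
    mm=cv2.inRange(hsv,lo,hi);k=max(cv2.findContours(mm,0,2)[0],key=cv2.contourArea)
    T=np.array([ray(d,*p,z)[:2] for p in k[:,0].astype(float)]);print(n,T.min(0),T.max(0))
o=f.copy();cv2.drawContours(o,[c],-1,(255,0,0),1);cv2.drawContours(o,[cb],-1,(0,255,0),1)
cv2.imwrite("pics/m.png",cv2.resize(o[130:310,210:470],None,fx=3,fy=3)[:,:,::-1])
s()
E
```

```text
rect ((0.5387402772903442, 0.006616309285163879), (0.28733912110328674, 0.2176208645105362), 7.363191604614258)
[[ 0.38231048  0.09611699]
 [ 0.41020045 -0.11970931]
 [ 0.69517004 -0.08288437]
 [ 0.6672801   0.13294193]]
((0.5394718647003174, 0.001439422369003296), (0.287483274936676, 0.22807633876800537), 7.232109069824219)
tab [ 0.52361023 -0.11386442] [ 0.5831649 -0.1079687]
trivet [ 0.49663871 -0.31815062] [ 0.65087263 -0.1627273 ]
t 0.15 pos [ 0.2394 -0.5221  0.2009] F [-0.18  0.24  0.21] T [ 0.02 -0.01  0.03] op 1.0
```

View pics/m.png

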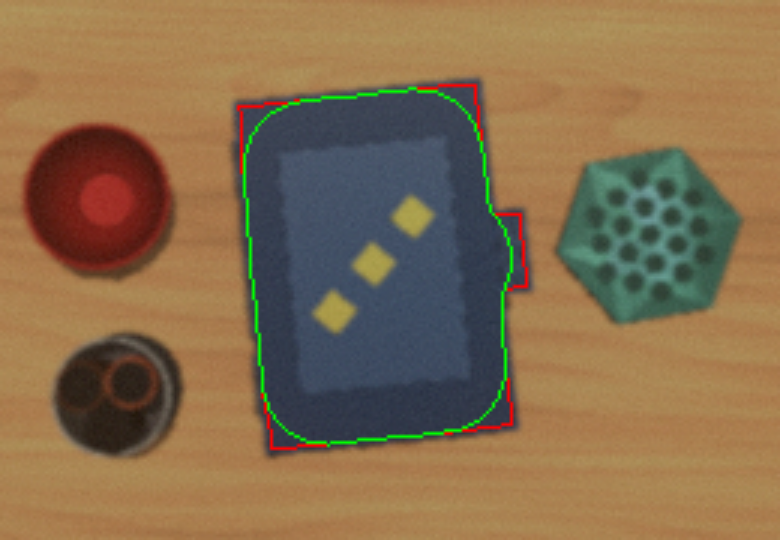

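```bash
python3 - <<'E'
from h import *
d=bot.get_image("top")
C=np.array([(236,102),(479,80),(517,428),(269,453)])/3+[210,130]-1/3
W=np.array([ray(d,*p,0.098)[:2] for p in C]);print(W)
for i in range(4):
    e=W[(i+1)%4]-W[i];print(np.linalg.norm(e),np.degrees(np.arctan2(e[1],e[0])))
T=np.array([(526,210),(532,290),(490,212),(500,292)])/3+[210,130]-1/3
Tt=np.array([ray(d,*p,0.099)[:2] for p in T]);print(Tt)
print("tab mid",Tt[:2].mean(0),np.linalg.norm(Tt[0]-Tt[1]))
print("centre",W.mean(0)," front mid",W[1:3].mean(0),"rear mid",W[[0,3]].mean(0))
print(np.degrees(np.arctan2(*(W[[0,3]].mean(0)-W[1:3].mean(0))[::-1])))
E
```

```text
[[ 0.67035543  0.13071304]
 [ 0.69459543 -0.07188443]
 [ 0.40710542 -0.10824053]
 [ 0.38153853  0.09456945]]
0.2040424264780732 -83.17721739113742
0.2897796884536234 -172.7926106649339
0.2044151515479069 97.18499196138337
0.2910696813641818 7.133118202010512
[[ 0.5865579  -0.11271743]
 [ 0.52043919 -0.11868654]
 [ 0.58407691 -0.08284779]
 [ 0.51807901 -0.09225529]]
tab mid [ 0.55349855 -0.11570199] 0.06638760073757083
centre [0.5383987  0.01128939]  front mid [ 0.55085042 -0.09006248] rear mid [0.52594698 0.11264125]
97.00405254702909
```

```bash
python3 -m crank '[[[0.02,0.023,0,0.079],[0.02,0.023,0,0.079],[0.02,0.023,0,0.079],[0.02,0.023,0,0.079],[0.02,0.023,0,0.079],[0.02,0.023,0,0.079],[0.02,0.023,0,0.079],[0.02,0.023,0,0.079]]]' 1 20
python3 -m crank '[[[0.02,0.023,0,0.079],[0.02,0.023,0,0.079],[0.02,0.023,0,0.079],[0.02,0.023,0,0.079],[0.02,0.023,0,0.079],[0.02,0.023,0,0.079],[0.02,0.022,0,0.079],[0.02,0.022,0,0.079]]]'
python3 - <<'E'
from h import *
from scipy.spatial.transform import Rotation as R
s();a=bot.state();r=R.from_rotvec(a["ee_rot"]).as_matrix();print(np.round(r,3))
for n in("scene","top"):
    d=bot.get_image(n)
    f=d["frame"].copy()
    for X in((.5535,-.1155,.097),(.525,.1165,.097)):
        cv2.circle(f,tuple(int(v) for v in np.round(proj(d,np.array(X)))),2,(255,255,0),-1)
    c=np.array([[150,80],[250,130]][n=="top"]); f=f[c[1]-[60,0][n=="top"]:c[1]+200,c[0]:c[0]+300] 
    cv2.imwrite(f"pics/{n}1.png",cv2.resize(f,None,fx=2.2,fy=2.2)[:,:,::-1])
E
```

```text
t: 1.0
eef_pos: [0.4002, -0.3376, 0.2016]
ee_rot: [-2.706, -1.595, 0.0]
force: [0.2, 0.7, -0.9]
opening: 0.002
t: 1.8
eef_pos: [0.5601, -0.1556, 0.2015]
ee_rot: [-2.076, -2.357, 0.0]
force: [0.4, -0.0, 0.9]
opening: -0.005
t 1.8 pos [ 0.5601 -0.1556  0.2015] F [ 0.4  -0.05  0.9 ] T [ 0.01 -0.    0.07] op -0.0
[[-0.126  0.992 -0.   ]
 [ 0.992  0.126  0.   ]
 [ 0.    -0.    -1.   ]]
```

View pics/scene1.png

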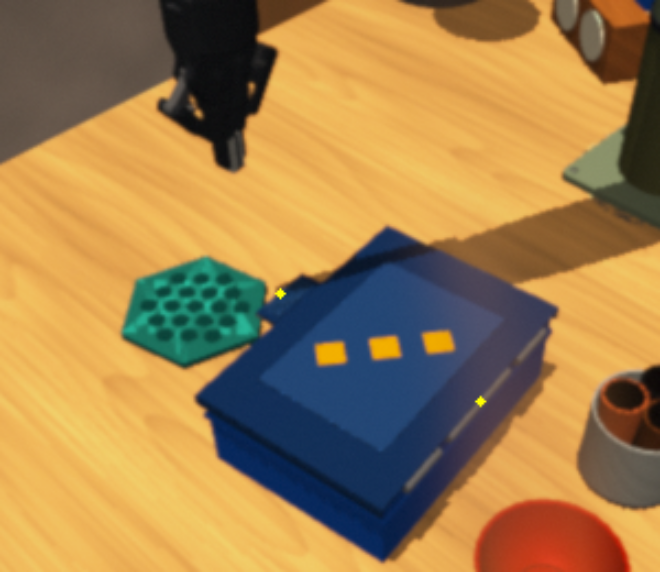

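View pics/top1.png

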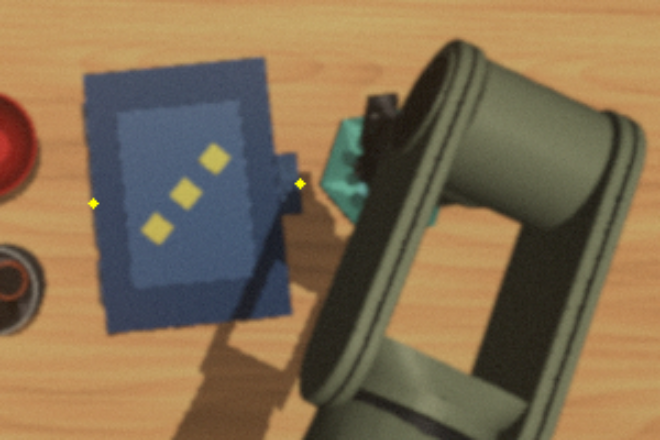

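The projected tab edge and hinge points lie on the tab's edge and on the hinge line in both views, so the pose is confirmed. Next I go down in front of the tab, above the trivet, and inch in.

```bash
python3 -m crank '[[[0,0,-0.021,0],[0,0,-0.021,0],[0,0,-0.021,0],[0,0,-0.021,0],[0,0,-0.021,0],[0,0,-0.021,0],[-0.001,0.01,0,0],[-0.001,0.01,0,0]]]'
python3 -m crank '[[[0,0.002,0,0],[0,0.001,0,0],[0,0.001,0,0],[0,0,0,0],[0,0,0,0],[0,0,0,0],[0,0,0,0],[0,0,0,0]]]'
python3 -c "
from h import *
s();d=bot.get_image('scene');cv2.imwrite('pics/s2.png',cv2.resize(d['frame'][80:240,190:410],None,fx=3.5,fy=3.5)[:,:,::-1])"
```

```text
t: 2.7
eef_pos: [0.5568, -0.1364, 0.0756]
ee_rot: [-2.082, -2.351, 0.001]
force: [0.2, -0.7, 0.5]
opening: 0.004
t: 3.5
eef_pos: [0.5575, -0.1328, 0.0757]
ee_rot: [-2.081, -2.354, 0.0]
force: [0.3, -0.0, 1.0]
opening: 0.003
t 3.5 pos [ 0.5575 -0.1328  0.0757] F [ 0.29 -0.01  1.03] T [0.01 0.02 0.06] op 0.0
```

View pics/s2.png

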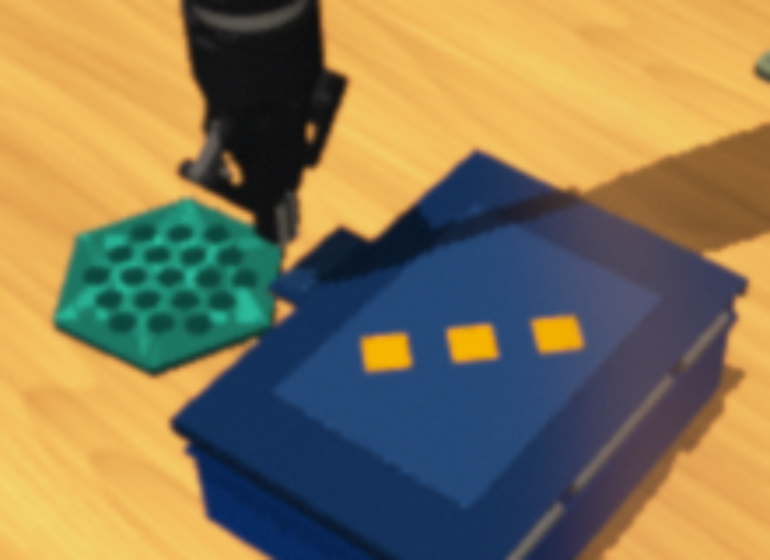

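```bash
python3 -m crank '[[[0,0.001,0,0],[0,0.001,0,0],[0,0.001,0,0],[0,0.001,0,0],[0,0,0,0],[0,0,0,0],[0,0,0,0],[0,0,0,0]]]'
python3 -m crank '[[[0,0.0005,0,0],[0,0.0005,0,0],[0,0.0005,0,0],[0,0,0,0],[0,0,0,0],[0,0,0,0],[0,0,0,0],[0,0,0,0]]]'
```

```text
t: 4.35
eef_pos: [0.5576, -0.1288, 0.0758]
ee_rot: [-2.081, -2.354, 0.0]
force: [-0.6, -0.7, -0.5]
opening: 0.002
t: 5.15
eef_pos: [0.5576, -0.1272, 0.0758]
ee_rot: [2.081, 2.354, -0.0]
force: [-0.1, 0.8, 0.7]
opening: 0.001
```

```bash
python3 -m crank '[[[0,0.0005,0,0],[0,0.0005,0,0],[0,0.0005,0,0],[0,0,0,0],[0,0,0,0],[0,0,0,0],[0,0,0,0],[0,0,0,0]]]'
python3 -m crank '[[[0,0.0005,0,0],[0,0.0005,0,0],[0,0,0,0],[0,0,0,0],[0,0,0,0],[0,0,0,0],[0,0,0,0],[0,0,0,0]]]'
```

```text
t: 5.95
eef_pos: [0.5576, -0.1258, 0.0758]
ee_rot: [2.081, 2.354, -0.0]
force: [0.7, -0.4, -0.6]
opening: 0.006
t: 6.75
eef_pos: [0.5576, -0.1247, 0.0758]
ee_rot: [-2.081, -2.354, -0.0]
force: [0.3, 0.8, -0.9]
opening: -0.001
```

```bash
python3 -m crank '[[[0,0.0005,0,0],[0,0.0005,0,0],[0,0.0005,0,0],[0,0,0,0],[0,0,0,0],[0,0,0,0],[0,0,0,0],[0,0,0,0]]]'
python3 -c "
from h import *
s();d=bot.get_image('scene');cv2.imwrite('pics/s3.png',cv2.resize(d['frame'][100:200,220:360],None,fx=5,fy=5,interpolation=2)[:,:,::-1])"
```

```text
t: 7.55
eef_pos: [0.5576, -0.1232, 0.0758]
ee_rot: [-2.081, -2.354, 0.0]
force: [0.4, -0.2, -0.2]
opening: 0.004
t 7.55 pos [ 0.5576 -0.1232  0.0758] F [ 0.44 -0.22 -0.24] T [ 0.   -0.02  0.02] op 0.0
```

View pics/s3.png

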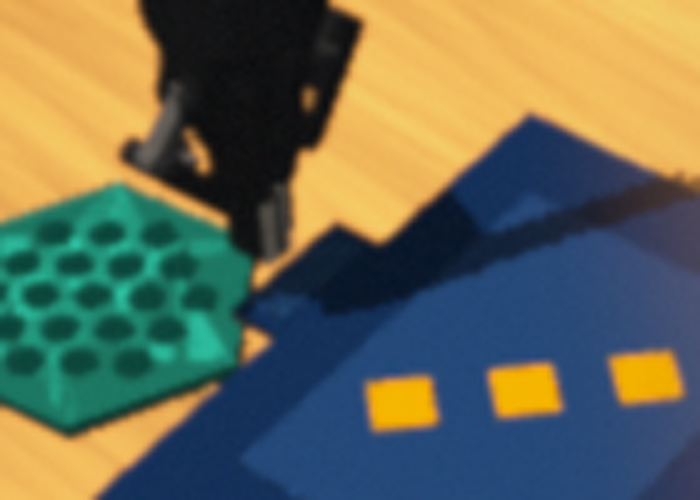

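```bash
python3 -m crank '[[[0,0.0005,0,0],[0,0.0005,0,0],[0,0.0005,0,0],[0,0,0,0],[0,0,0,0],[0,0,0,0],[0,0,0,0],[0,0,0,0]]]'
python3 -m crank '[[[0,0.0005,0,0],[0,0.0005,0,0],[0,0,0,0],[0,0,0,0],[0,0,0,0],[0,0,0,0],[0,0,0,0],[0,0,0,0]]]'
```

```text
t: 8.4
eef_pos: [0.5576, -0.1217, 0.0758]
ee_rot: [2.081, 2.354, -0.0]
force: [0.1, -0.3, -0.7]
opening: -0.0
t: 9.2
eef_pos: [0.5576, -0.1207, 0.0758]
ee_rot: [2.081, 2.354, 0.0]
force: [0.1, -0.1, 0.7]
opening: -0.002
```

```bash
python3 -m crank '[[[0,0.0005,0,0],[0,0.0005,0,0],[0,0,0,0],[0,0,0,0],[0,0,0,0],[0,0,0,0],[0,0,0,0],[0,0,0,0]]]'
python3 -m crank '[[[0,0.0005,0,0],[0,0.0005,0,0],[0,0,0,0],[0,0,0,0],[0,0,0,0],[0,0,0,0],[0,0,0,0],[0,0,0,0]]]'
```

```text
t: 10.0
eef_pos: [0.5576, -0.1197, 0.0758]
ee_rot: [2.081, 2.354, 0.0]
force: [-0.4, 0.0, -0.8]
opening: -0.0
t: 10.8
eef_pos: [0.5576, -0.1187, 0.0758]
ee_rot: [-2.081, -2.354, -0.0]
force: [-0.9, 0.4, 0.6]
opening: -0.002
```

```bash
python3 -c "
from h import *
d=bot.get_image('scene')
for p in ((287,145),(269,160),(278,152.5)): print(ray(d,*p,0.100))
print(proj(d,bot.state()['eef_pos']))
f=d['frame'].copy();f=cv2.resize(f[100:200,220:360],None,fx=5,fy=5,interpolation=2)
q=lambda X:tuple(int(v) for v in (proj(d,np.array(X))-[220,100])*5)
p=bot.state()['eef_pos'];cv2.circle(f,q(p),3,(255,0,0),-1)
for k in(-35,35):cv2.circle(f,q([.5535+k/1000*.9925,-.1155+k/1000*.122,.1]),3,(255,255,0),-1)
cv2.imwrite('pics/s4.png',f[:,:,::-1])"
```

```text
[ 0.5222051  -0.11585856  0.1       ]
[ 0.58136793 -0.10944722  0.1       ]
[ 0.55226342 -0.11260121  0.1       ]
[275.20259267 160.45491215]
```

View pics/s4.png

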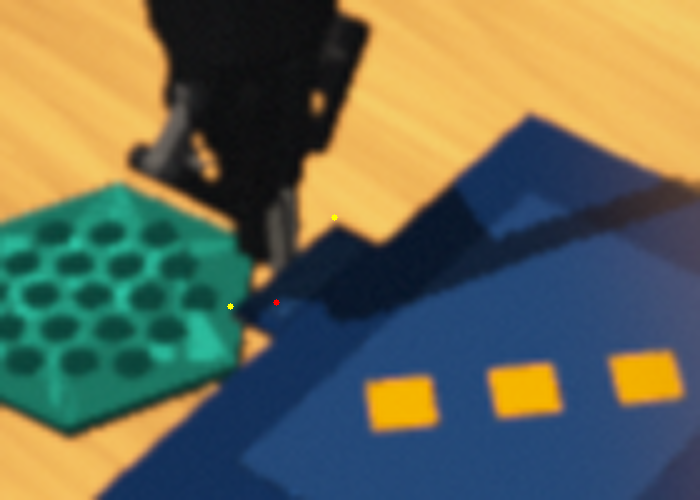

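```bash
python3 -m crank '[[[0,0.0005,0,0],[0,0.0005,0,0],[0,0,0,0],[0,0,0,0],[0,0,0,0],[0,0,0,0],[0,0,0,0],[0,0,0,0]]]'
python3 -m crank '[[[0,0.0005,0,0],[0,0.0005,0,0],[0,0,0,0],[0,0,0,0],[0,0,0,0],[0,0,0,0],[0,0,0,0],[0,0,0,0]]]'
```

```text
t: 11.65
eef_pos: [0.5576, -0.1177, 0.0758]
ee_rot: [-2.081, -2.354, 0.0]
force: [0.0, -0.6, 0.8]
opening: 0.001
t: 12.45
eef_pos: [0.5576, -0.1167, 0.0758]
ee_rot: [2.081, 2.354, -0.0]
force: [0.9, -0.7, 0.6]
opening: 0.003
```

```bash
python3 -m crank '[[[0,0.0005,0,0],[0,0.0005,0,0],[0,0.0005,0,0],[0,0,0,0],[0,0,0,0],[0,0,0,0],[0,0,0,0],[0,0,0,0]]]'
```

```text
t: 13.25
eef_pos: [0.5576, -0.1152, 0.0758]
ee_rot: [-2.081, -2.354, 0.0]
force: [-0.2, -0.1, -0.3]
opening: -0.003
```

```bash
python3 -c "
from h import *
d=bot.get_image('scene')
f=cv2.resize(d['frame'][100:200,220:360],None,fx=5,fy=5,interpolation=2)
cv2.imwrite('pics/s5.png',f[:,:,::-1])
d=bot.get_image('top')
f=cv2.resize(d['frame'][150:290,280:480],None,fx=4,fy=4,interpolation=2)
cv2.imwrite('pics/t5.png',f[:,:,::-1])"
```

```text
(no output)
```

View pics/s5.png

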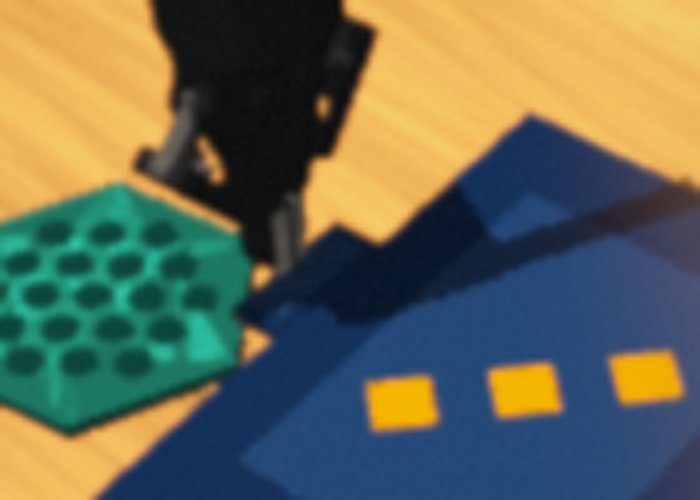

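View pics/t5.png

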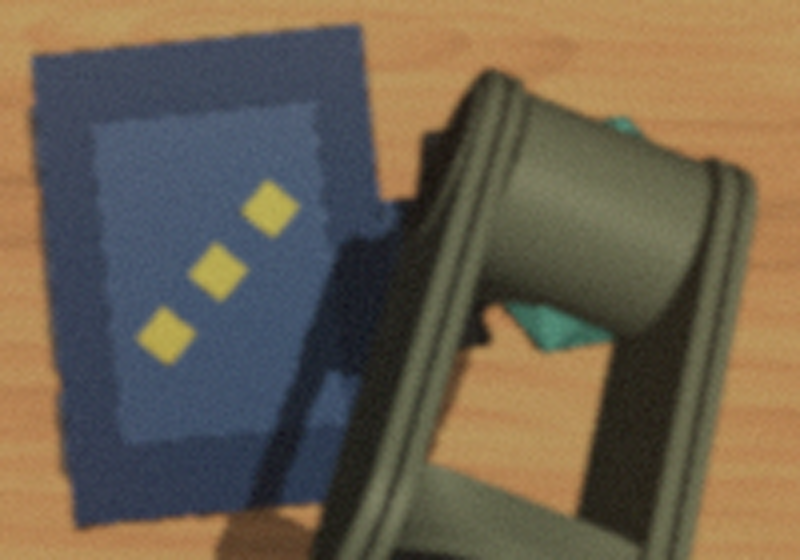

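```bash
python3 -c "
from h import *
from scipy.spatial.transform import Rotation as R
d=bot.get_image('scene')
f=cv2.resize(d['frame'][100:200,220:360],None,fx=5,fy=5,interpolation=2)
a=bot.state();p=a['eef_pos'];M=R.from_rotvec(a['ee_rot']).as_matrix()
q=lambda X:tuple(int(v) for v in (proj(d,np.array(X))+.5-[220,100])*5)
for z in(0,-.025,-.04):
  for x in (-.011,.011):
    for y in(-.0145,.0145):cv2.circle(f,q(p+M@[x,y,z]),3,(255,0,0) if x>0 else (0,255,0),-1)
cv2.imwrite('pics/s6.png',f[:,:,::-1])"
```

```text
(no output)
```

View pics/s6.png

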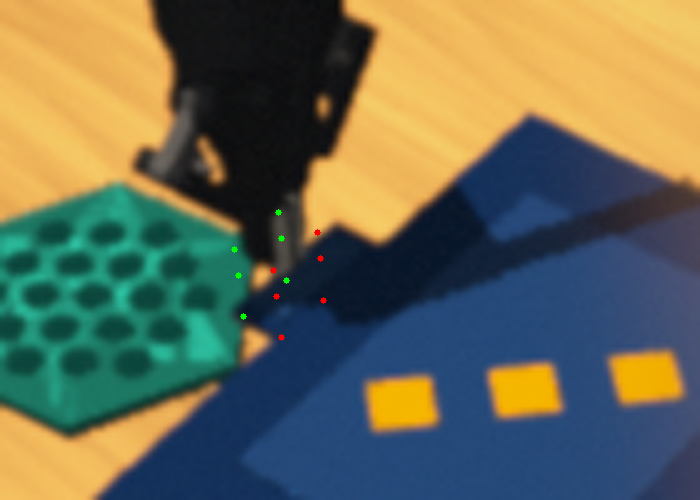

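```bash
python3 -m crank '[[[0,0.0005,0,0],[0,0.0005,0,0],[0,0,0,0],[0,0,0,0],[0,0,0,0],[0,0,0,0],[0,0,0,0],[0,0,0,0]]]'
python3 -m crank '[[[0,0.0005,0,0],[0,0.0005,0,0],[0,0.0005,0,0],[0,0,0,0],[0,0,0,0],[0,0,0,0],[0,0,0,0],[0,0,0,0]]]'
```

```text
t: 14.2
eef_pos: [0.5576, -0.1142, 0.0758]
ee_rot: [2.081, 2.354, -0.0]
force: [0.3, 0.5, -0.2]
opening: -0.002
t: 15.0
eef_pos: [0.5576, -0.1127, 0.0758]
ee_rot: [2.081, 2.354, 0.0]
force: [0.0, -0.3, -0.3]
opening: 0.001
```

```bash
python3 -m crank '[[[0,0.0005,0,0],[0,0.0005,0,0],[0,0.0005,0,0],[0,0,0,0],[0,0,0,0],[0,0,0,0],[0,0,0,0],[0,0,0,0]]]'
python3 -c "
from h import *
s();d=bot.get_image('scene')
f=cv2.resize(d['frame'][110:170,240:310],None,fx=10,fy=10,interpolation=2)
f=np.clip(f.astype(float)*1.8,0,255).astype('uint8')
cv2.imwrite('pics/s7.png',f[:,:,::-1])"
```

```text
t: 15.8
eef_pos: [0.5576, -0.1112, 0.0758]
ee_rot: [2.081, 2.354, -0.0]
force: [-0.1, 0.8, 0.6]
opening: 0.003
t 15.8 pos [ 0.5576 -0.1112  0.0758] F [-0.14  0.81  0.56] T [0.02 0.08 0.02] op 0.0
```

View pics/s7.png

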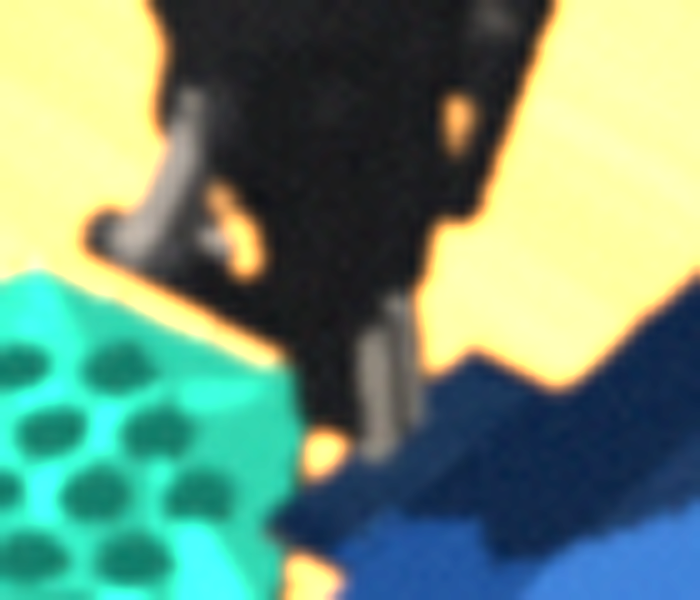

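```bash
python3 -c "
from h import *
d=bot.get_image('scene')
for z in (.07,.08,.09,.1,.11,.12): print(ray(d,278,156,z), ray(d,281.5,152,z))
"
```

```text
[ 0.53975348 -0.12950679  0.07      ] [ 0.52532748 -0.13338005  0.07      ]
[ 0.54641907 -0.12117732  0.08      ] [ 0.53220686 -0.12499318  0.08      ]
[ 0.55308466 -0.11284785  0.09      ] [ 0.53908625 -0.1166063   0.09      ]
[ 0.55975025 -0.10451838  0.1       ] [ 0.54596564 -0.10821943  0.1       ]
[ 0.56641583 -0.09618891  0.11      ] [ 0.55284503 -0.09983256  0.11      ]
[ 0.57308142 -0.08785944  0.12      ] [ 0.55972441 -0.09144568  0.12      ]
```

```bash
python3 -c "
from h import *
d=bot.get_image('scene')
for z in (.2015,.21,.22,.23): print(proj(d,np.array([.5601,-.1556,z])), proj(d,np.array([.5601,-.1446,z])))
for z in (.0757,.09,.1):print(proj(d,np.array([.5575,-.1328,z])))
for z in (.0757,.09,.1,.11):print(proj(d,np.array([.5576,-.1112,z])))
f=cv2.imread('pics/s2.png');g=cv2.imread('pics/scene1.png');cv2.imwrite('pics/g.png',cv2.resize(g[100:200,120:300],None,fx=4,fy=4))
"
```

```text
[256.90845632 107.66958183] [260.49304168 109.97258123]
[256.42792228 104.23432179] [260.03629432 106.53445415]
[255.85343896 100.12743366] [259.49019731 102.4237551 ]
[255.26881591  95.9480582 ] [258.93440465  98.2400728 ]
[270.95153169 157.44016376]
[270.37147586 152.71935222]
[269.95796275 149.35395639]
[277.50471382 162.11682749]
[276.9936552  157.39993791]
[276.62925552 154.03665831]
[276.25892002 150.61859317]
```

View pics/g.png

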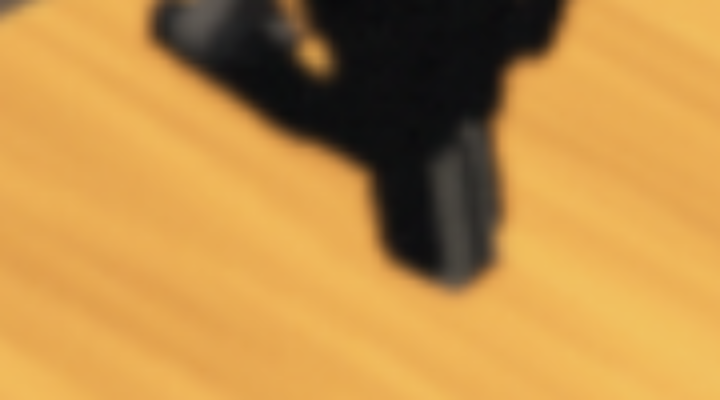

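```bash
python3 -c "
from h import *
d=bot.get_image('top')
for z in (.2,.225,.25): print(proj(d,np.array([.2394,-.522,z])))
g=cv2.imread('pics/top0.png');cv2.imwrite('pics/g2.png',cv2.resize(g[320:400,540:640],None,fx=7,fy=7))
f=cv2.resize(d['frame'][150:290,320:460],None,fx=5,fy=5,interpolation=2)
f=np.clip(f.astype(float)*2.2,0,255).astype('uint8')
q=lambda X:tuple(int(v) for v in (proj(d,np.array(X))+.5-[320,150])*5)
cv2.circle(f,q([.5576,-.1112,.1]),4,(255,0,0),-1)
cv2.imwrite('pics/g3.png',f[:,:,::-1])
"
```

```text
[580.01032385 361.37003311]
[588.43772791 365.67289654]
[597.41591612 370.25697931]
```

View pics/g2.png

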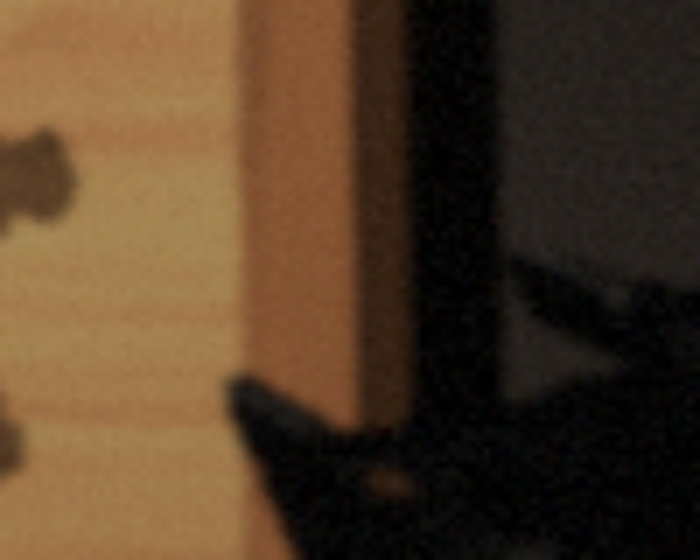

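View pics/g3.png

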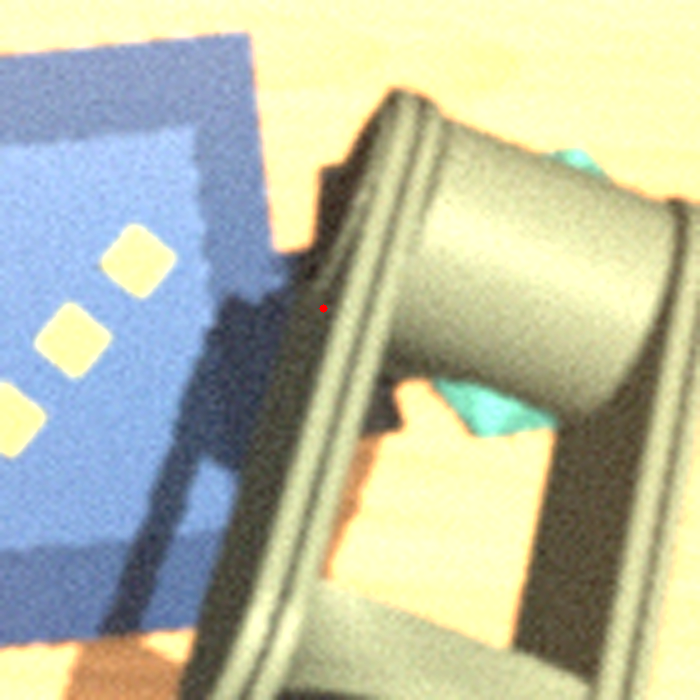

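```bash
python3 -c "
from h import *
d=bot.get_image('top')
for z in (.1,.13,.155,.18): print(z,proj(d,np.array([.5576,-.1112,z])), ray(d,392,209.6,z))
"
```

```text
0.1 [384.28870758 211.25607113] [ 0.56223455 -0.13030276  0.1       ]
0.13 [386.63280778 210.78666118] [ 0.56080382 -0.12406742  0.13      ]
0.155 [388.70852108 210.37099616] [ 0.55961155 -0.1188713   0.155     ]
0.18 [390.90583388 209.93098063] [ 0.55841927 -0.11367517  0.18      ]
```

The finger met nothing although the reported TCP was already past the tab's edge. In both views the fingertip shows about 24 mm higher than the reported TCP: in the scene view at z≈0.226 instead of 0.2015, and the top view agrees. So the tip is skimming over the tab. I back off, go lower and approach again.

```bash
python3 -m crank '[[[0,0,0.002,0],[0,-0.01,0,0],[0,-0.01,0,0],[0,-0.01,0,0],[0,0,-0.01,0],[0,0,-0.011,0],[0,0,-0.011,0],[0,0,0,0]]]'
python3 -c "
from h import *
s();d=bot.get_image('scene')
f=cv2.resize(d['frame'][110:170,240:310],None,fx=10,fy=10,interpolation=2)
f=np.clip(f.astype(float)*1.8,0,255).astype('uint8')
cv2.imwrite('pics/s8.png',f[:,:,::-1])"
```

```text
t: 16.85
eef_pos: [0.5551, -0.1399, 0.0427]
ee_rot: [-2.077, -2.35, 0.003]
force: [-0.6, 1.0, -1.5]
opening: 0.005
t 16.85 pos [ 0.5551 -0.1399  0.0427] F [-0.56  1.   -1.53] T [ 0.01 -0.01 -0.05] op 0.0
```

View pics/s8.png

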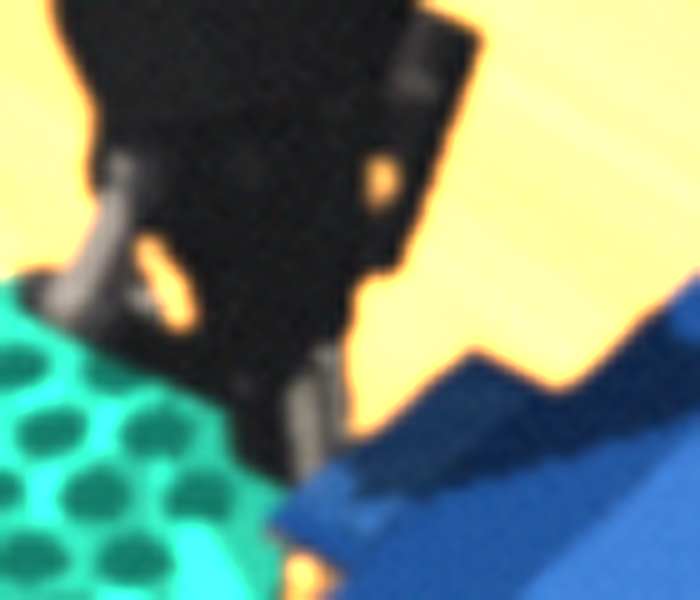

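```bash
python3 -m crank '[[[0,0.003,0,0],[0,0.003,0,0],[0,0.003,0,0],[0,0.001,0,0],[0,0.001,0,0],[0,0.0005,0,0],[0,0,0,0],[0,0,0,0]]]'
python3 -m crank '[[[0,0.0005,0,0],[0,0.0005,0,0],[0,0,0,0],[0,0,0,0],[0,0,0,0],[0,0,0,0],[0,0,0,0],[0,0,0,0]]]'
```

```text
t: 17.7
eef_pos: [0.5576, -0.1298, 0.0458]
ee_rot: [2.081, 2.354, -0.0]
force: [-0.1, 0.1, -0.1]
opening: 0.001
t: 18.5
eef_pos: [0.5576, -0.1287, 0.0458]
ee_rot: [2.081, 2.354, 0.0]
force: [-0.4, 0.0, 0.1]
opening: 0.003
```

```bash
python3 -m crank '[[[0,0.0005,0,0],[0,0.0005,0,0],[0,0.0005,0,0],[0,0,0,0],[0,0,0,0],[0,0,0,0],[0,0,0,0],[0,0,0,0]]]'
python3 -m crank '[[[0,0.0005,0,0],[0,0.0005,0,0],[0,0.0005,0,0],[0,0,0,0],[0,0,0,0],[0,0,0,0],[0,0,0,0],[0,0,0,0]]]'
```

```text
t: 19.3
eef_pos: [0.5576, -0.1275, 0.0458]
ee_rot: [2.081, 2.353, -0.0]
force: [-0.3, -2.4, -0.7]
opening: 0.001
t: 20.1
eef_pos: [0.5576, -0.1275, 0.0458]
ee_rot: [2.079, 2.352, -0.003]
force: [-0.4, -7.8, -0.9]
opening: 0.002
```

```bash
python3 -m crank '[[[0,0.0005,0.0005,0],[0,0,0.001,0],[0,0,0.001,0],[0,0,0.0015,0],[0,0,0.0015,0],[0,0,0.0015,0],[0,0,0.0015,0],[0,0,0.0015,0]]]'
python3 -c "
from h import *
s();d=bot.get_image('scene')
f=cv2.resize(d['frame'][100:280,220:420],None,fx=3.5,fy=3.5,interpolation=2)
cv2.imwrite('pics/s9.png',f[:,:,::-1])"
```

```text
t: 20.9
eef_pos: [0.5576, -0.1272, 0.0557]
ee_rot: [2.079, 2.352, -0.004]
force: [0.1, -7.6, -2.4]
opening: 0.006
t 20.9 pos [ 0.5576 -0.1272  0.0557] F [ 0.06 -7.63 -2.43] T [-1.16  0.04  0.04] op 0.01
```

View pics/s9.png

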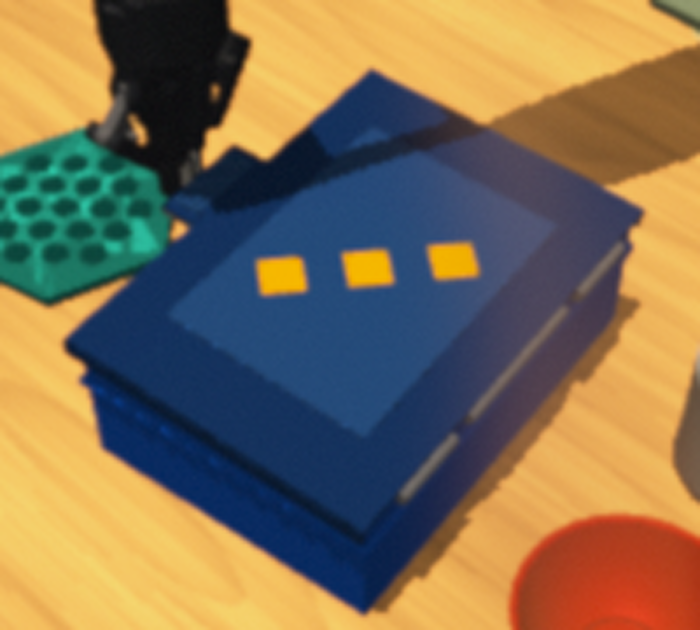

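```bash
python3 -m crank '[[[0,0.0004,0.0045,0],[0,0.0005,0.0055,0],[-0.0001,0.0006,0.0057,0],[-0.0001,0.0008,0.0057,0],[-0.0001,0.0010,0.0057,0],[-0.0001,0.0011,0.0057,0],[-0.0001,0.0012,0.0056,0],[-0.0002,0.0013,0.0056,0]]]'
python3 -c "
from h import *
s()"
```

```text
t: 21.75
eef_pos: [0.5567, -0.1204, 0.1001]
ee_rot: [2.079, 2.352, -0.004]
force: [-1.7, -8.0, -1.0]
opening: 0.002
t 21.75 pos [ 0.5567 -0.1204  0.1001] F [-1.68 -8.   -0.97] T [-1.18  0.13 -0.01] op 0.0
```

```bash
python3 -m crank '[[[-0.0002,0.0018,0.0071,0],[-0.0003,0.0020,0.0071,0],[-0.0003,0.0022,0.0070,0],[-0.0003,0.0025,0.0069,0],[-0.0003,0.0027,0.0068,0],[-0.0004,0.0029,0.0067,0],[-0.0004,0.0031,0.0066,0],[-0.0004,0.0033,0.0065,0]]]'
python3 -c "
from h import *
s()"
```

```text
t: 22.55
eef_pos: [0.5541, -0.0992, 0.155]
ee_rot: [2.08, 2.352, -0.003]
force: [-0.6, -5.5, 0.1]
opening: -0.001
t 22.55 pos [ 0.5541 -0.0992  0.155 ] F [-0.63 -5.53  0.13] T [-0.85  0.19  0.01] op -0.0
```

```bash
python3 -c "
from h import *
d=bot.get_image('scene')
f=cv2.resize(d['frame'][50:230,200:400],None,fx=3.5,fy=3.5,interpolation=2)
f=np.clip(f.astype(float)*1.6,0,255).astype('uint8')
cv2.imwrite('pics/s10.png',f[:,:,::-1])"
```

```text
(no output)
```

View pics/s10.png

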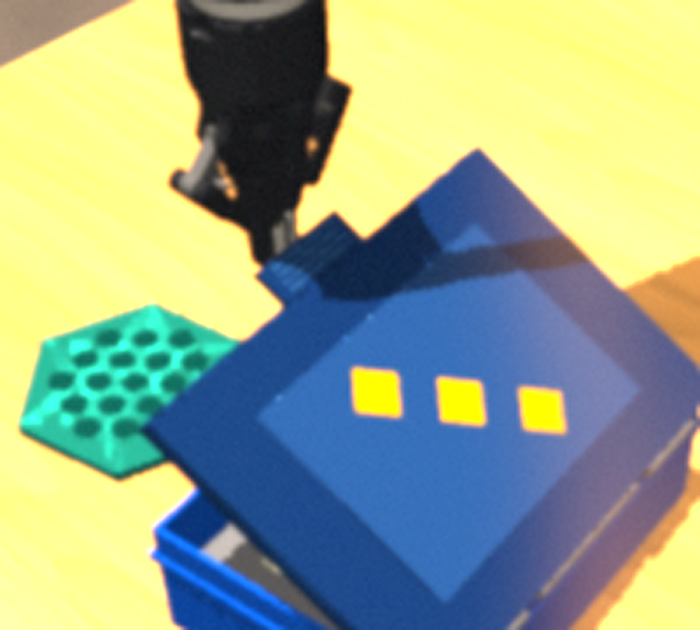

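The lid stands at roughly 30°, with the fingertip against the tab's front lower edge at crop (275,260) and the gripper body well clear. I raise it to about 0.71 rad.

```bash
python3 -m crank '[[[-0.0005,0.0040,0.0071,0],[-0.0005,0.0043,0.0070,0],[-0.0005,0.0045,0.0068,0],[-0.0006,0.0047,0.0067,0],[-0.0006,0.0050,0.0065,0],[-0.0006,0.0052,0.0063,0],[0,0,0,0],[0,0,0,0]]]'
python3 -c "
from h import *
s();d=bot.get_image('scene')
f=cv2.resize(d['frame'][30:210,200:400],None,fx=3.5,fy=3.5,interpolation=2)
f=np.clip(f.astype(float)*1.6,0,255).astype('uint8')
cv2.imwrite('pics/s11.png',f[:,:,::-1])"
```

```text
t: 23.4
eef_pos: [0.5515, -0.0703, 0.1954]
ee_rot: [2.08, 2.353, 0.001]
force: [0.6, -3.4, 2.5]
opening: -0.003
t 23.4 pos [ 0.5515 -0.0703  0.1954] F [ 0.57 -3.44  2.53] T [-0.51  0.04  0.06] op -0.0
```

View pics/s11.png

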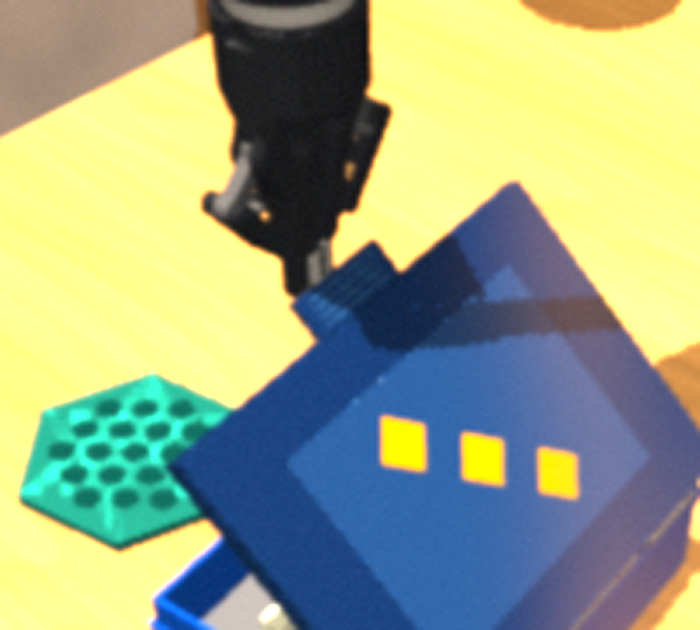

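```bash
python3 -m crank '[[[0.0001,-0.001,0,0],[0.0001,-0.001,0,0],[0.0001,-0.001,0,0],[0.0001,-0.001,0,0],[0.0001,-0.001,0,0],[0.0001,-0.001,0,0],[0.0001,-0.001,0,0],[0.0001,-0.001,0,0]]]'
python3 -c "
from h import *
s();d=bot.get_image('scene')
f=cv2.resize(d['frame'][30:210,200:400],None,fx=3.5,fy=3.5,interpolation=2)
f=np.clip(f.astype(float)*1.6,0,255).astype('uint8')
cv2.imwrite('pics/s12.png',f[:,:,::-1])"
```

```text
t: 24.25
eef_pos: [0.5518, -0.0782, 0.1949]
ee_rot: [2.081, 2.354, 0.0]
force: [-0.5, -0.6, -0.0]
opening: -0.002
t 24.25 pos [ 0.5518 -0.0782  0.1949] F [-0.46 -0.62 -0.05] T [-0.01 -0.    0.05] op -0.0
```

View pics/s12.png

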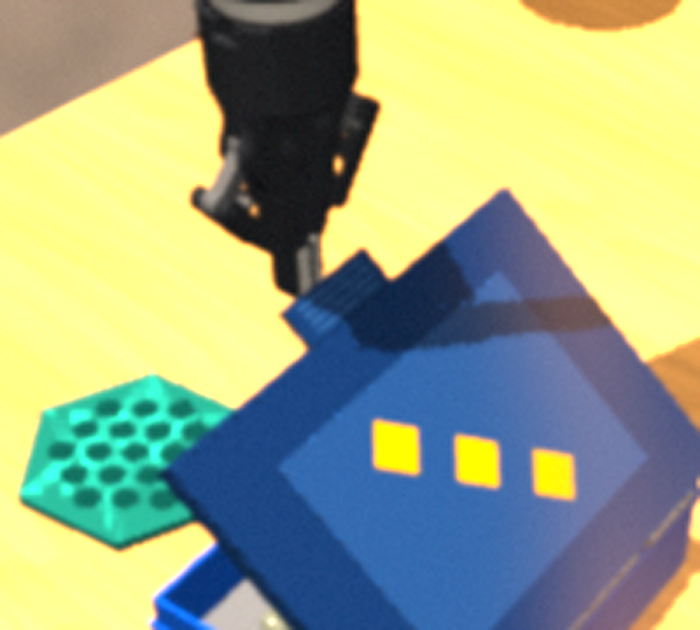

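```bash
cat >> h.py <<'E'
from scipy.optimize import minimize_scalar
H=np.array([.525,.1165,.091]);U=np.array([.122,-.9925,0]);V=np.array([.9925,.122,0]);Z=np.array([0,0,1.])
def sq(f):
    m=cv2.inRange(cv2.cvtColor(f,cv2.COLOR_RGB2HSV),(20,170,150),(32,255,255));m[:,:210]=0;m[280:]=0;m[:, 420:]=0
    m=cv2.inRange(f,(170,120,0),(255,255,60));m[280:]=0;m[:100]=0;m[:,:220]=0;m[:,420:]=0
    n,l,st,ce=cv2.connectedComponentsWithStats(m);k=sorted(range(1,n),key=lambda i:-st[i,4])[:3]
    return np.array(sorted(ce[k].tolist()))
def ang(d):
    f0=cv2.imread('pics/scene0.png')[:,:,::-1].copy();a0=.014
    P=[ray(d,*c,.1) for c in sq(f0)]
    L=[]
    for _ in range(1):
        for c in sq(f0):
            z=.097
            for k in range(5):
                X=ray(d,*c,z);r=(X-H)@U;z=.091+r*np.sin(a0)+.006*np.cos(a0)
            L.append(((X-H)@U*np.cos(a0)+.0,(X-H)@V))
    C=sq(d["frame"])
    def e(a):
        u=U*np.cos(a)+Z*np.sin(a);n=Z*np.cos(a)-U*np.sin(a)
        return sum(np.sum((proj(d,H+r*u+w*V+.006*n)-c)**2) for (r,w),c in zip(L,C))
    o=minimize_scalar(e,bounds=(0,1.2),method='bounded');return o.x,(o.fun/6)**.5
def look(name):
    s();d=bot.get_image('scene');print("lid angle, rms px",np.round(ang(d),4))
    f=cv2.resize(d['frame'][30:210,200:400],None,fx=3.5,fy=3.5,interpolation=2)
    f=np.clip(f.astype(float)*1.6,0,255).astype('uint8');cv2.imwrite('pics/'+name,f[:,:,::-1])
E
python3 -c "
from h import *
look('s13.png')"
```

```text
t 24.3 pos [ 0.5518 -0.0784  0.1949] F [ 0.09 -0.71  0.57] T [-0.01  0.02  0.  ] op 0.0
lid angle, rms px [0.6629 0.3105]
```

```bash
python3 -m crank '[[[0.0001,-0.001,0,0],[0.0001,-0.001,0,0],[0.0001,-0.001,0,0],[0.0001,-0.001,0,0],[0.0001,-0.001,0,0],[0.0001,-0.001,0,0],[0.0001,-0.001,0,0],[0.0001,-0.001,0,0]]]'
python3 -c "
from h import *
look('s14.png')"
```

```text
t: 25.15
eef_pos: [0.5526, -0.0862, 0.1949]
ee_rot: [-2.081, -2.354, -0.0]
force: [-0.0, 0.4, 0.7]
opening: 0.003
t 25.15 pos [ 0.5526 -0.0862  0.1949] F [-0.    0.43  0.74] T [ 0.01 -0.    0.01] op 0.0
lid angle, rms px [0.558  0.2393]
```

View pics/s14.png

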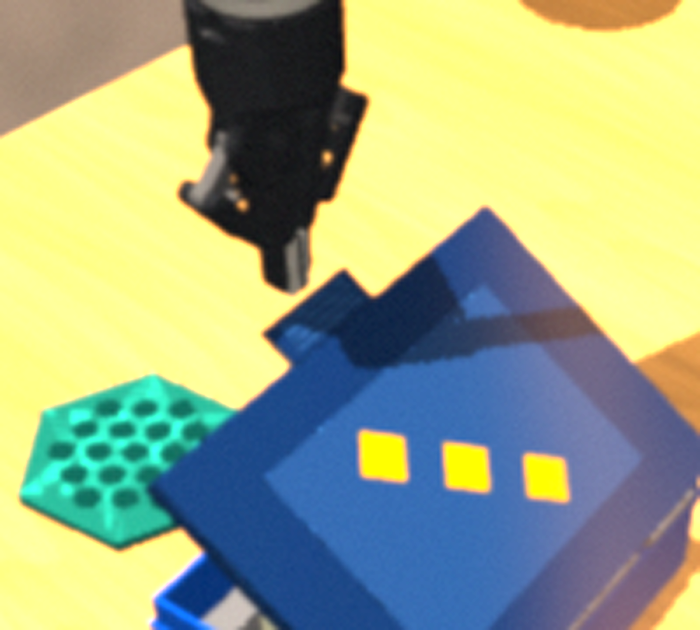

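The lid is sinking by itself at about 0.12 rad/s: 0.663 to 0.558 rad in 0.85 s. The tab at crop (305,300) has gone below the fingertip at (290,290), and I read no force. I go out and down to catch it under the tab edge.

```bash
python3 -m crank '[[[0.002,-0.020,0,0],[0.001,-0.006,-0.02,0],[0,0,-0.025,0],[0,0,-0.025,0],[0,0,0,0],[0,0,0,0],[0,0,0,0],[0,0,0,0]]]'
python3 -c "
from h import *
look('s15.png')"
```

```text
t: 26.0
eef_pos: [0.5562, -0.112, 0.1259]
ee_rot: [2.079, 2.353, 0.001]
force: [-0.1, -0.1, 0.4]
opening: 0.001
t 26.0 pos [ 0.5562 -0.112   0.1259] F [-0.1  -0.05  0.38] T [ 0.01  0.02 -0.01] op 0.0
lid angle, rms px [0.0139 0.0443]
```

View pics/s15.png

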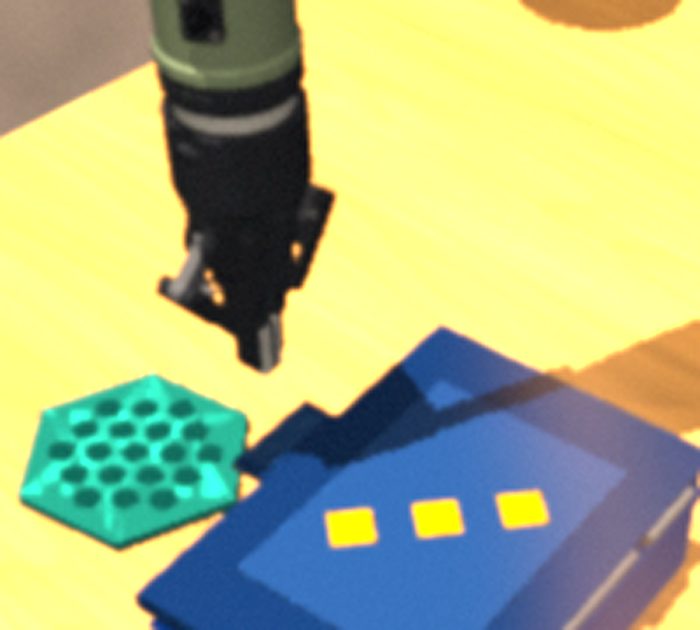

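The lid is back down on the catch at 0.0139 rad. It fell by itself while I moved the finger away, so it was a heavy lid that my fingertip had still been carrying, and it probably fell too fast. Nothing can be undone, so I finish by snapping it shut gently.

```bash
python3 -m crank '[[[-0.0019,0.009,0,0],[-0.0019,0.009,0,0],[-0.0019,0.009,0,0],[-0.0018,0.009,0,0],[0,0,-0.013,0],[0,0,-0.013,0],[0,0,-0.012,0],[0,0,0,0]]]'
python3 -m crank '[[[0,0,-0.001,0],[0,0,-0.001,0],[0,0,-0.001,0],[0,0,-0.001,0],[0,0,0,0],[0,0,0,0],[0,0,0,0],[0,0,0,0]]]'
python3 -m crank '[[[0,0,-0.0005,0],[0,0,-0.0005,0],[0,0,-0.0005,0],[0,0,-0.0005,0],[0,0,0,0],[0,0,0,0],[0,0,0,0],[0,0,0,0]]]'
python3 -c "
from h import *
look('s16.png')"
```

```text
t: 26.85
eef_pos: [0.5456, -0.0757, 0.0835]
ee_rot: [-2.078, -2.349, 0.004]
force: [0.4, -0.0, -1.5]
opening: 0.002
t: 27.65
eef_pos: [0.5482, -0.0761, 0.083]
ee_rot: [2.08, 2.354, 0.0]
force: [0.5, 0.2, 0.1]
opening: 0.001
t: 28.45
eef_pos: [0.5481, -0.0761, 0.0809]
ee_rot: [-2.081, -2.354, 0.0]
force: [-1.2, -1.0, 0.3]
opening: 0.001
t 28.45 pos [ 0.5481 -0.0761  0.0809] F [-1.17 -1.    0.33] T [-0.04  0.02  0.02] op 0.0
lid angle, rms px [0.0133 0.0261]
```

View pics/s16.png

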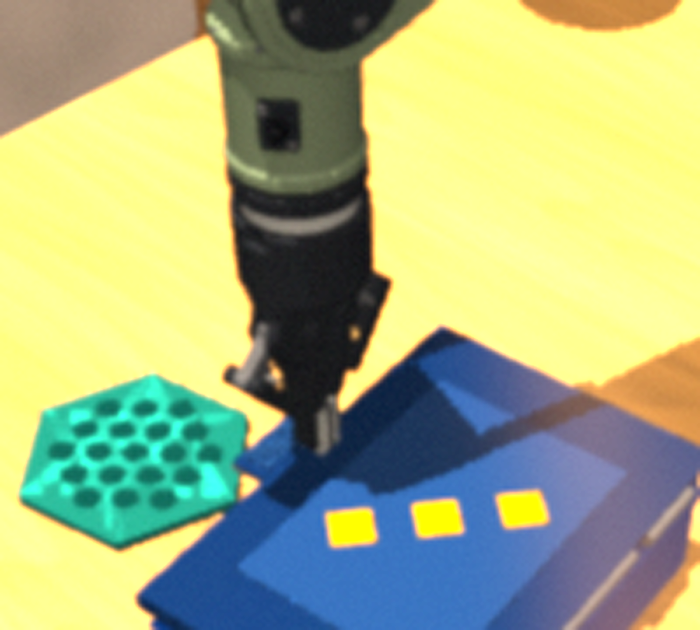

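```bash
python3 -m crank '[[[0,0,-0.0005,0],[0,0,-0.0005,0],[0,0,-0.0005,0],[0,0,-0.0005,0],[0,0,0,0],[0,0,0,0],[0,0,0,0],[0,0,0,0]]]'
python3 -m crank '[[[0,0,-0.0005,0],[0,0,-0.0005,0],[0,0,-0.0005,0],[0,0,-0.0005,0],[0,0,0,0],[0,0,0,0],[0,0,0,0],[0,0,0,0]]]'
```

```text
t: 29.3
eef_pos: [0.5481, -0.0761, 0.0789]
ee_rot: [2.081, 2.354, 0.0]
force: [0.3, 0.5, 0.6]
opening: 0.001
t: 30.1
eef_pos: [0.5481, -0.0761, 0.0769]
ee_rot: [2.081, 2.354, -0.0]
force: [0.1, -0.0, -0.7]
opening: 0.001
```

```bash
python3 -m crank '[[[0,0,-0.0005,0],[0,0,-0.0005,0],[0,0,-0.0005,0],[0,0,0,0],[0,0,0,0],[0,0,0,0],[0,0,0,0],[0,0,0,0]]]'
python3 -m crank '[[[0,0,-0.0005,0],[0,0,-0.0005,0],[0,0,0,0],[0,0,0,0],[0,0,0,0],[0,0,0,0],[0,0,0,0],[0,0,0,0]]]'
```

```text
t: 30.9
eef_pos: [0.5481, -0.0761, 0.0754]
ee_rot: [2.081, 2.354, 0.0]
force: [1.7, 0.0, 0.0]
opening: -0.001
t: 31.7
eef_pos: [0.5481, -0.0761, 0.0744]
ee_rot: [-2.081, -2.354, -0.0]
force: [-0.6, -0.2, 1.1]
opening: -0.0
```

```bash
python3 -m crank '[[[0,0,-0.0005,0],[0,0,-0.0005,0],[0,0,0,0],[0,0,0,0],[0,0,0,0],[0,0,0,0],[0,0,0,0],[0,0,0,0]]]'
python3 -m crank '[[[0,0,-0.0005,0],[0,0,-0.0005,0],[0,0,0,0],[0,0,0,0],[0,0,0,0],[0,0,0,0],[0,0,0,0],[0,0,0,0]]]'
```

```text
t: 32.5
eef_pos: [0.5481, -0.0761, 0.0734]
ee_rot: [2.081, 2.354, 0.0]
force: [-0.0, 0.4, 0.2]
opening: 0.003
t: 33.3
eef_pos: [0.5481, -0.0761, 0.0724]
ee_rot: [-2.081, -2.354, 0.0]
force: [0.3, -0.2, -0.5]
opening: 0.0
```

```bash
python3 -m crank '[[[0,0,-0.0005,0],[0,0,-0.0005,0],[0,0,0,0],[0,0,0,0],[0,0,0,0],[0,0,0,0],[0,0,0,0],[0,0,0,0]]]'
python3 -m crank '[[[0,0,-0.0005,0],[0,0,-0.0005,0],[0,0,0,0],[0,0,0,0],[0,0,0,0],[0,0,0,0],[0,0,0,0],[0,0,0,0]]]'
python3 -c "
from h import *
look('s17.png')"
```

```text
t: 34.1
eef_pos: [0.5481, -0.0761, 0.0714]
ee_rot: [2.081, 2.354, 0.0]
force: [0.3, -0.5, -0.6]
opening: 0.006
t: 34.9
eef_pos: [0.5481, -0.0761, 0.0704]
ee_rot: [2.081, 2.354, 0.0]
force: [1.4, 1.9, 0.3]
opening: 0.004
t 34.9 pos [ 0.5481 -0.0761  0.0704] F [1.39 1.88 0.31] T [ 0.01  0.   -0.02] op 0.0
lid angle, rms px [0.014  0.0357]
```

View pics/s17.png

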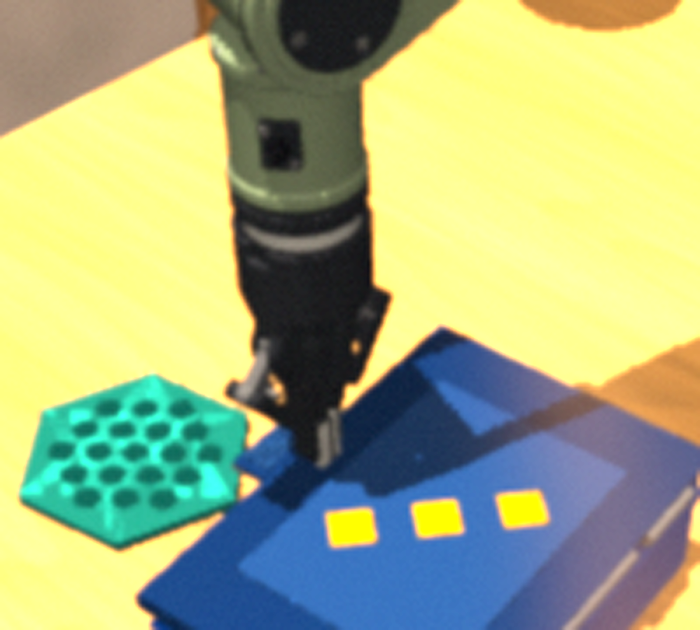

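```bash
python3 -c "
from h import *
d=bot.get_image('scene')
for z in (.1,.105,.11,.115): print(ray(d,291.4,163.9,z))
"; python3 -m crank '[[[0,0,-0.0005,0],[0,0,-0.0005,0],[0,0,0,0],[0,0,0,0],[0,0,0,0],[0,0,0,0],[0,0,0,0],[0,0,0,0]]]'
```

```text
[ 0.55675968 -0.06604604  0.1       ]
[ 0.56011567 -0.06217966  0.105     ]
[ 0.56347165 -0.05831328  0.11      ]
[ 0.56682764 -0.0544469   0.115     ]
t: 35.8
eef_pos: [0.5482, -0.0761, 0.07]
ee_rot: [2.08, 2.354, 0.0]
force: [-2.0, 0.6, 5.9]
opening: 0.002
```

```bash
python3 -m crank '[[[0,0,-0.0002,0],[0,0,-0.0002,0],[0,0,0,0],[0,0,0,0],[0,0,0,0],[0,0,0,0],[0,0,0,0],[0,0,0,0]]]'
python3 -c "
from h import *
s()"
```

```text
t: 36.6
eef_pos: [0.5483, -0.0762, 0.0699]
ee_rot: [2.08, 2.354, 0.0]
force: [-2.9, 1.1, 8.2]
opening: -0.0
t 36.6 pos [ 0.5483 -0.0762  0.0699] F [-2.92  1.09  8.2 ] T [0.04 0.53 0.  ] op -0.0
```

```bash
python3 -m crank '[[[0,0,-0.0002,0],[0,0,-0.0002,0],[0,0,-0.0002,0],[0,0,0,0],[0,0,0,0],[0,0,0,0],[0,0,0,0],[0,0,0,0]]]'
python3 -m crank '[[[0,0,-0.0002,0],[0,0,-0.0002,0],[0,0,0,0],[0,0,0,0],[0,0,0,0],[0,0,0,0],[0,0,0,0],[0,0,0,0]]]'
```

```text
t: 37.4
eef_pos: [0.5483, -0.0761, 0.0698]
ee_rot: [2.08, 2.354, 0.0]
force: [-4.5, 1.1, 9.3]
opening: -0.001
t: 38.2
eef_pos: [0.5483, -0.0762, 0.0698]
ee_rot: [2.08, 2.354, -0.0]
force: [-4.1, 1.4, 12.5]
opening: -0.003
```

```bash
python3 -m crank '[[[0,0,-0.0002,0],[0,0,-0.0001,0],[0,0,0,0],[0,0,0,0],[0,0,0,0],[0,0,0,0],[0,0,0,0],[0,0,0,0]]]'
python3 -m crank '[[[0,0,-0.0002,0],[0,0,-0.0001,0],[0,0,0,0],[0,0,0,0],[0,0,0,0],[0,0,0,0],[0,0,0,0],[0,0,0,0]]]'
```

```text
t: 39.0
eef_pos: [0.5483, -0.0762, 0.0697]
ee_rot: [2.08, 2.354, -0.0]
force: [-5.1, 0.7, 13.1]
opening: 0.002
t: 39.8
eef_pos: [0.5483, -0.0762, 0.0697]
ee_rot: [2.08, 2.354, -0.0]
force: [-6.0, 1.6, 14.5]
opening: -0.001
```

```bash
python3 -m crank '[[[0,0,-0.0002,0],[0,0,-0.0001,0],[0,0,0,0],[0,0,0,0],[0,0,0,0],[0,0,0,0],[0,0,0,0],[0,0,0,0]]]'
python3 -m crank '[[[0,0,-0.0002,0],[0,0,-0.0001,0],[0,0,0,0],[0,0,0,0],[0,0,0,0],[0,0,0,0],[0,0,0,0],[0,0,0,0]]]'
```

```text
t: 40.6
eef_pos: [0.5483, -0.0762, 0.0692]
ee_rot: [2.08, 2.354, -0.0]
force: [-5.8, 1.5, 12.9]
opening: 0.001
t: 41.4
eef_pos: [0.5482, -0.0762, 0.0675]
ee_rot: [2.08, 2.354, -0.0]
force: [-2.4, 0.4, 6.8]
opening: -0.001
```

```bash
python3 -m crank '[[[0,0,-0.0002,0],[0,0,-0.0002,0],[0,0,0,0],[0,0,0,0],[0,0,0,0],[0,0,0,0],[0,0,0,0],[0,0,0,0]]]'
python3 -c "
from h import *
look('s18.png')"
python3 -m crank '[[[0,0,-0.0002,0],[0,0,-0.0002,0],[0,0,0,0],[0,0,0,0],[0,0,0,0],[0,0,0,0],[0,0,0,0],[0,0,0,0]]]'
```

```text
t: 42.2
eef_pos: [0.5483, -0.0762, 0.0675]
ee_rot: [2.08, 2.354, -0.0]
force: [-4.0, 0.5, 9.2]
opening: -0.001
t 42.2 pos [ 0.5483 -0.0762  0.0675] F [-4.03  0.51  9.15] T [0.15 0.63 0.03] op -0.0
lid angle, rms px [0.0006 0.057 ]
t: 43.05
eef_pos: [0.5483, -0.0762, 0.0674]
ee_rot: [2.08, 2.354, -0.0]
force: [-4.1, 1.4, 10.5]
opening: -0.004
```

Snapped. The vision angle reads 0.0006 rad, the tip has dropped 2.3 mm, and it is now against a hard stop. I lift off and check.

```bash
python3 -m crank '[[[0,0,0.001,0],[0,0,0.002,0],[0,0,0.01,0],[0,0,0.02,0],[0,0,0.02,0],[0,0,0.02,0],[0,-0.02,0.01,0],[0,-0.02,0,0]]]'
python3 -m crank '[[[0,-0.03,0,0],[0,-0.03,0,0],[0,-0.02,0,0],[0,0,0,0],[0,0,0,0],[0,0,0,0],[0,0,0,0],[0,0,0,0]]]'
python3 -c "
from h import *
look('s19.png');d=bot.get_image('scene');f0=cv2.imread('pics/scene0.png')[:,:,::-1]
for n,a,b in(('trivet',(75,80,40),(95,255,255)),('bowl',(0,170,60),(6,255,255))):
  for f in (f0,d['frame']):
    m=cv2.inRange(cv2.cvtColor(np.ascontiguousarray(f),cv2.COLOR_RGB2HSV),a,b);m[:130]=0;m[:,480:]=0
    k=max(cv2.findContours(m,0,2)[0],key=cv2.contourArea);print(n,cv2.boundingRect(k))
cv2.imwrite('pics/end.png',d['frame'][:,:,::-1])"
```

```text
t: 43.85
eef_pos: [0.55, -0.1167, 0.1519]
ee_rot: [2.076, 2.352, 0.003]
force: [0.5, -0.8, -0.1]
opening: -0.004
t: 44.65
eef_pos: [0.5481, -0.1952, 0.149]
ee_rot: [-2.079, -2.355, -0.0]
force: [-0.3, -0.0, 0.2]
opening: -0.002
t 44.65 pos [ 0.5481 -0.1952  0.149 ] F [-0.31 -0.05  0.25] T [ 0.   -0.03  0.  ] op -0.0
lid angle, rms px [0.0006 0.0734]
trivet (206, 137, 64, 49)
trivet (206, 137, 64, 49)
bowl (367, 248, 69, 56)
bowl (366, 248, 70, 57)
```

View pics/end.png

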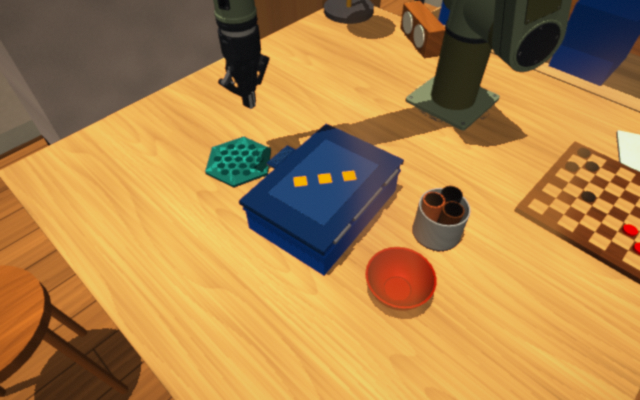

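The lid is shut, with its squares at about (300–350,178). The trivet (238,161), bowl (401,280) and tin (441,218) stand where they were.

```bash
python3 -c "
from bench import bot
print(bot.hand_in())"
```

```text
the job is handed in; nothing more can be done
None
```

The lid ended fully shut and snapped in, but it dropped during the hinge test, so I expect the run to be judged failed for that.

**Test:** I raised the lid with the shut fingers against the tab's front edge to about 0.7 rad. As I eased the support outward, the lid followed the finger down. Camera readings gave 0.66, then 0.56 rad in 0.85 s, with no force I could measure. So the hinge no longer holds at half open; the lid sinks.

**What went wrong:** Around 0.56 rad the tab slid off the fingertip. When I moved the finger out to catch it lower down, the lid fell onto the catch within 0.85 s, too fast to follow. It very probably passed the 1.3 rad/s limit, though I could not measure its speed. It was not let down on the finger as you asked.

**Shutting:** I pressed in small steps. The highest force I read was about 14.5 N downward (about 16 N in all). The catch snapped, and the tip dropped 2.3 mm. Pressing on to check that it had bottomed out read at most 10.5 N downward.

**Last checks:**
- **Lid:** the camera reads 0.0006 rad, and nothing touches it.
- **Trivet and bowl:** within 1 pixel of their starting place in the scene image.
- **Tin:** looks unmoved, judged by eye only.
- **Time:** handed in at about 45 s.

**Disagreement:** The fingertip was about 25–30 mm higher than the reported TCP, both in the images and by touch. Finding this took about 15 s of approach with no contact. It also left less finger below the tab than the reported TCP implied.

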